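Shim the rocking carving stand

TASK

The carving stand rocks because one of its legs is short. Without gripping or lifting anything, push the plywood wedge along the table with the fingertips, thin end first, under the short foot until the stand is level and no longer rocks; then press down lightly with a fingertip on the bare corner of its board diagonally opposite, to check that it stays level, and let go. Do not shove the stand along the table and leave the other things alone.

Things in the scene. Friction and masses are not known exactly. Their poses are not given: they have to be found in the camera images.
- stand: wooden carving stand, loose, 0.7 to 1 kg: board 150 (its x) x 230 (its y) x 18 mm, top face at z = 68 mm, on four legs with 36 mm ball feet at x +-55, y +-95 mm. Origin: centre, on the plane of the three long feet's undersides; z up through the board. The leg at +x +y is 8 mm short: at the start it leans about 0.08 rad onto it and rocks about the line through its two neighbours. Level: z vertical
- short_foot (a point): lowest point of the short leg's ball foot (stand frame +55, +95, +8 mm), on the table at the start, 8 mm above it once the stand is level; carries only about 1 to 2 N
- press_corner (a point): point on the bare top face of the board, over the long foot diagonally opposite the short one (stand frame -60, -100, +68 mm), 15 mm from both board edges and 34 mm in x from the printing block
- block_top (a point): middle of the top of the pale carved printing block fixed on the stand, 80 x 180 mm (stand frame x -26 to +54, y -85 to +95 mm), top at z = 90 mm; its handle reaches out over the -y edge, and the iron clamp at the +x +y corner rises to 116 mm
- wedge: plywood wedge flat on the table, about 60 g, 120 mm long (its x), 46 mm wide (y), 22 mm thick at the blunt end (x = -60) tapering evenly to 2 mm at the thin end (x = +60). Origin: centre of underside. Starts off the stand's +y side, thin end towards the short foot (up to 27 mm out of line, 0.32 rad askew). The stand is level with the foot over wedge x = about +24 mm; pushing takes up to about 12 N
- ink_jar: small glass ink jar with a black cap, 42 mm across, 45 mm high, standing beside the wedge's path; leave it alone
- offcut: flat strip of plywood 110 x 30 x 10 mm (the same thickness all along, not a wedge), lying on the other side of the wedge's path; leave it alone
- mallet: carver's wooden mallet lying down, head 58 mm across and 85 mm long, handle 150 mm; leave it alone
- whetstone: grey whetstone 60 x 160 x 25 mm; leave it alone
- chisel: carving tool with a handle, 190 mm long, lying beyond the stand; leave it alone
- brush: brush, 200 mm long, lying left of the wedge; leave it alone
- flask: black flask, 64 mm across, 190 mm high, standing at the left; leave it alone
Things that resemble listed ones, but are neither listed nor needed, are in the scene too. What is shaped like the wedge but green or pink is not meant.

How it is judged:
On the way, in this order (a step that is already met when the one before it is completed fails the run):
1. the wedge is under the short foot and carries it, the stand level (angle between stand's own z axis and vertical below 0.018 rad and y of short_foot in the frame of wedge between -0.02 and 0.02 m and x of short_foot in the frame of wedge between -0.05 and 0.05 m and contact force between wedge and stand above 0.25 N), for 0.3 s.
2. the opposite corner is pressed with the fingers (over 2 N) and the stand stays level (angle between stand's own z axis and vertical below 0.018 rad and y of short_foot in the frame of wedge between -0.02 and 0.02 m and x of short_foot in the frame of wedge between -0.05 and 0.05 m and contact force between the fingers and stand above 2 N and horizontal distance between the grasp point and press_corner below 0.05 m), for 0.2 s.
At the end, for the whole second after the job is handed in: The stand is level within 0.018 rad (about 1 degree), its short foot stands on the wedge's sloping face (foot point within 20 mm of the wedge's centre line and at least 10 mm from either end) and is carried by it, both at rest with the wedge flat on the table (all of step 1 and linear speed of each of wedge, stand below 0.02 m/s and height (world z) of wedge below 0.006 m); the robot touches nothing.
It fails at once if the wedge is lifted or tipped up (height (world z) of wedge above 0.015 m or angle between wedge's own z axis and vertical above 0.3 rad).
It fails at once if the stand is lifted or tipped (height (world z) of stand above 0.025 m or angle between stand's own z axis and vertical above 0.16 rad).
It fails at once if the stand is shoved more than 30 mm along the table (distance of stand from where it was at the start of the episode above 0.03 m or distance of press_corner from where it was at the start of the episode above 0.035 m).
It fails at once if the stand is pressed harder than 60 N (contact force between the fingers and stand above 60 N).
It fails at once if another thing is moved by more than 30 mm (distance of any of ink_jar, offcut, mallet, whetstone, chisel, brush, flask from where it was at the start of the episode above 0.03 m).
It also fails if it takes over 72 s, if anything falls off the work surface, if the arm or the gripper's body presses on something with over 40 N, if the wrist force passes 120 N, or if a joint passes its speed limit or range.

ROBOT

A 7-joint arm with a two-finger parallel gripper is mounted at the origin on the work surface. World frame = base frame: x ahead of the robot, y to its left, z up, the work surface at z = 0. Lengths are in m, angles in rad, forces in N, time in s.
With the tool pointing down it reaches from about 0.35 to 0.9 m from the base axis. Payload 19.9 kg.
Tool frame: the origin (TCP) lies at the very end of the fingers, on their centre line; the grasp point (between the pads) lies 19 mm behind it; z points along the fingers, y is the line along which they close (so a half turn about z gives the same grasp; the last joint's range is limited). The gripper opens to 85 mm and grips with 20 to 120 N. Pads are 22 mm wide; open, the fingers measure 114 mm over their backs; the gripper's body (76 mm by 85 mm) begins 54 mm behind the grasp point. The pads swing forward as they close: fully open they stand 13 mm farther back than shut.
Start: joints at [-1.222, 0.417, -0.01, 1.614, 0.005, 1.111, -0.053], TCP at [0.237, 0.578, 0.204] pointing down, gripper open.
Joint ranges: [-2.81, 2.81], [-0.39, 2.02], [-1.27, 1.25], [0.06, 2.57], [-1.19, 4.33], [0.19, 2], [-2.82, 2.82]. Speed limits (rad/s): [1.89, 1.89, 2.39, 2.39, 3.01, 3.01, 3.01].

INTERFACE

Orientations are given as a 3x3 rotation matrix whose columns are the frame's x, y, z axes.
In Python, from cell import env, status, read_camera, calibration gives the robot as it stands. Calls block until the motion is done:
- env.move_pose(position, orientation): joint-space move of the TCP to a pose.
- env.move_l(position, frame=None, feed=0.15): straight line of the TCP; frame=None keeps the orientation; feed is the mean speed in m/s.
- env.move_joints(angles): joint-space move.
- env.command_gripper(opening, f_grip=None): opening from 0.0 (shut) to 1.0 (fully open); f_grip is the grip in N (None keeps the last); returns when the fingers have stopped.
- env.pause(seconds).
- env.solve_ik(position, orientation): joint angles nearest the present ones, or None.
- status.observe(): the state.
- read_camera(name): name is "scene" or "side" or "wrist"; returns (picture, depth): 400x640x3 uint8, blue, green, red; 400x640 float32, m along the optical axis (not along the pixel's ray), 0 where there is no reading.
- calibration(name): a dict with "fov_y" (degrees; the focal length in pixels is half the picture's height over the tangent of half this angle, whatever the lens; pixels are square), "cx", "cy" (the principal point, pixels), "pose" (4x4, takes a point from camera to world coordinates); the wrist camera has in their place "hand_eye" (4x4, takes a point from camera to tool coordinates, whose origin is the TCP and whose axes are the flange's). Camera axes: x right, y down, z forward; pixel columns grow to the right and rows downward; lengths in m; the calibration is good to about 2 mm. A picture is of the moment at which its call begins: read the wrist's pose just before it. calibration takes no time and is no camera call.
A pose or a line that the arm cannot do raises env.PlanningError and nothing moves.
- env.job_done(): hands the job in; it is judged then, once.
The state is a dict: "time": time; "joints": joint angles; "joint_velocities": joint speeds; "joint_torque": joint torques, N m; "eef_pos": TCP position; "tool_rot": TCP orientation; "wrist_force": force on the tool from outside, world axes, zero at the start; "wrist_torque": the same for the moment, N m; "width": opening from 0.0 (shut) to 1.0 (fully open); "gripper_force": force on a finger pad.
Only numpy, scipy, OpenCV 4.12 (cv2) and the standard library are available. Lean on these libraries where they do the work, as an engineer would, in place of code of your own. Each camera call takes 0.05 s, during which the arm holds its last target. There are 200 camera calls.

## Working session

There is one attempt and no reset: what is moved stays moved. The work goes in short steps, each a Python script; the robot and the scene stay as the last script left them, time stands still between calls to the robot, and variables do not carry over. Pictures are saved under pics/ and viewed, at most 10 in all, crops included, and the job is handed in when it is done.

```bash
mkdir -p pics; ls; cat > h.py <<'E'
import numpy as np, cv2
from cell import env, status, read_camera, calibration
def cam(name):
    c=calibration(name); s=status.observe()
    im,d=read_camera(name)
    if 'pose' in c: P=np.array(c['pose'])
    else:
        T=np.eye(4);T[:3,:3]=s['tool_rot'];T[:3,3]=s['eef_pos'];P=T@np.array(c['hand_eye'])
    f=200/np.tan(np.radians(c['fov_y'])/2)
    return im,d,P,f,c['cx'],c['cy']
def cloud(C):
    im,d,P,f,cx,cy=C
    v,u=np.mgrid[0:400,0:640]
    X=np.stack([(u-cx)/f*d,(v-cy)/f*d,d],-1)
    W=X@P[:3,:3].T+P[:3,3]; W[d<=0]=np.nan
    return W
def ray(C,u,v,z):
    im,d,P,f,cx,cy=C
    r=P[:3,:3]@np.array([(u-cx)/f,(v-cy)/f,1]); return P[:3,3]+r*(z-P[2,3])/r[2]
def project(C,p):
    im,d,P,f,cx,cy=C
    q=np.linalg.inv(P)@np.r_[p,1]; return q[0]/q[2]*f+cx,q[1]/q[2]*f+cy
E
python3 - <<'E'
from h import *
import pickle
for n in ['scene','side','wrist']:
    C=cam(n); cv2.imwrite(f'pics/{n}0.png',C[0]); pickle.dump(C,open(f'{n}0.pkl','wb')); print(n,C[2].round(3).tolist(),C[3:])
s=status.observe();print(s['time'],s['eef_pos'],s['tool_rot'])
E
```

```text
pics
scene [[0.705, 0.379, -0.599, 1.41], [0.709, -0.376, 0.596, -0.794], [0.0, -0.846, -0.534, 0.798], [0.0, 0.0, 0.0, 1.0]] (np.float64(432.44097410258735), 322.7528691972018, 204.95738356622422)
side [[0.702, -0.377, 0.604, -0.281], [-0.712, -0.346, 0.611, -0.853], [-0.021, -0.859, -0.511, 0.833], [0.0, 0.0, 0.0, 1.0]] (np.float64(457.48271977243223), 310.89153841159134, 201.9368150587892)
wrist [[0.38, 0.892, 0.244, 0.176], [0.925, -0.366, -0.101, 0.603], [-0.001, 0.264, -0.965, 0.373], [0.0, 0.0, 0.0, 1.0]] (np.float64(346.46239012769814), 318.3121646271143, 196.53448863250173)
0.15 [0.23742277 0.57784361 0.20362561] [[-9.24992622e-01  3.79984972e-01 -2.65073084e-04]
 [ 3.79985053e-01  9.24992203e-01 -8.85242631e-04]
 [-9.11883597e-05 -9.19566713e-04 -9.99999573e-01]]
```

View pics/scene0.png

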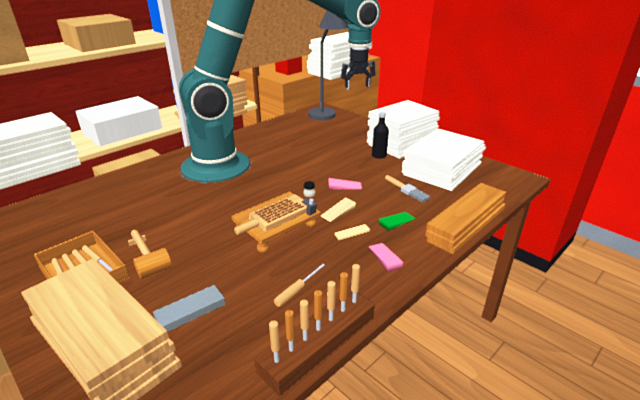

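View pics/side0.png

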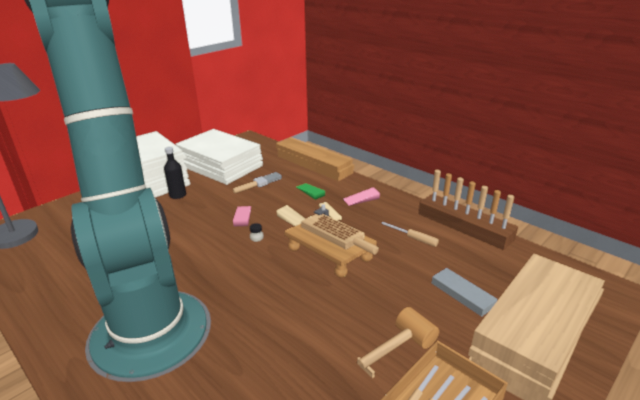

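The scene picture shows the stand at about (270,215), the wedge (pale) near (338,210), the offcut near (352,232) and the jar with its black cap at (309,190). The side picture shows the wedge at (291,215), the jar at (257,232) and the stand at (330,240). I'll get positions next, then move the wrist camera above the scene.

```bash
python3 - <<'E'
from h import *
import pickle
C=pickle.load(open('scene0.pkl','rb'));W=cloud(C)
S=pickle.load(open('side0.pkl','rb'));V=cloud(S)
for n,(u,v) in dict(wedge=(338,210),offcut=(352,232),cap=(309,186),block=(278,212),handle=(245,228),pinkA=(345,184),green=(396,220),pinkB=(386,256),clamp=(312,210),brush=(410,188)).items(): print(n,W[v,u].round(3))
for n,(u,v) in dict(wedge=(291,215),offcut=(330,211),cap=(257,229),block=(335,232),clamp=(320,212)).items(): print('s',n,V[v,u].round(3))
# look-down pose
for p,yaw in [((0.55,0.12,0.45),0),((0.55,0.12,0.45),np.pi/2),((0.55,0.15,0.4),-np.pi/2),((0.55,0.15,0.4),np.pi)]:
    c,s=np.cos(yaw),np.sin(yaw); R=np.array([[c,s,0],[s,-c,0],[0,0,-1]])
    print(yaw,env.solve_ik(p,R))
print(calibration('wrist')['hand_eye'])
a=cv2.resize(C[0][165:275,215:415],None,fx=4,fy=4,interpolation=2); cv2.imwrite('pics/crop1.png',a)
E
```

```text
wedge [0.588 0.097 0.014]
offcut [0.705 0.035 0.015]
cap [0.441 0.103 0.044]
block [ 0.55  -0.126  0.091]
handle [ 0.546 -0.244  0.089]
pinkA [0.486 0.242 0.015]
green [0.763 0.182 0.017]
pinkB [0.855 0.013 0.019]
clamp [ 0.593 -0.027  0.073]
brush [0.68  0.374 0.023]
s wedge [0.576 0.11  0.018]
s offcut [0.689 0.037 0.013]
s cap [0.421 0.096 0.046]
s block [ 0.52  -0.137  0.094]
s clamp [ 0.56  -0.04   0.101]
0 [-0.81866759  0.21258503  0.68435236  1.39792655 -0.13378228  1.5778918
 -1.71719269]
1.5707963267948966 [-0.71453832  0.19940165  0.54906836  1.39483284 -0.10356446  1.57602671
 -0.17488235]
-1.5707963267948966 [ 0.4864147   0.36109931 -1.08517343  1.43780606  0.31803255  1.53138205
  2.55789088]
3.141592653589793 [-0.56045999  0.20608266  0.29353531  1.47189968 -0.05952953  1.47236632
  1.30385769]
[[-4.63790446e-06 -9.64626551e-01 -2.63620214e-01  6.58936558e-02]
 [ 9.99999988e-01 -4.55922298e-05  1.49235790e-04  2.76804022e-05]
 [-1.55975839e-04 -2.63620210e-01  9.64626539e-01 -1.69418201e-01]
 [ 0.00000000e+00  0.00000000e+00  0.00000000e+00  1.00000000e+00]]
```

View pics/crop1.png

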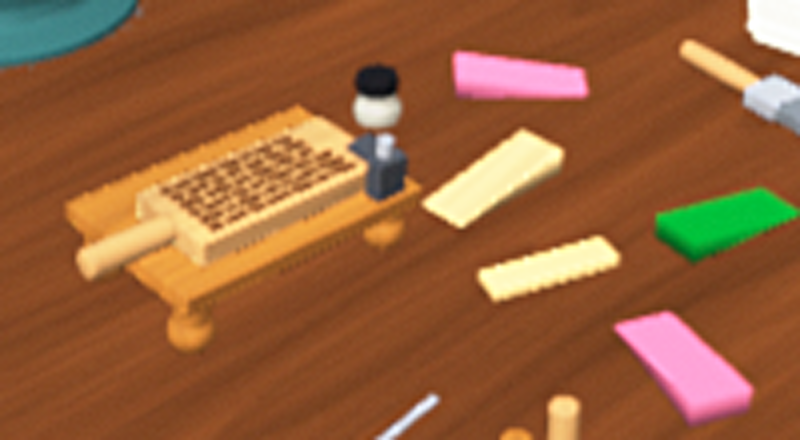

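The enlarged crop shows the wedge with its thin end at (445,210) and its blunt end at (545,145). The offcut is at (550,268), the jar at (378,95) and the clamp over the short foot at (383,170). Next is a wrist look from above.

```bash
python3 - <<'E'
from h import *
import pickle
p=status.observe()['eef_pos'];env.move_l([p[0],p[1],0.36])
R=np.array([[0,1,0],[1,0,0],[0,0,-1.]])
env.move_pose([0.57,0.17,0.36],R); env.pause(0.2)
C=cam('wrist');pickle.dump(C,open('w1.pkl','wb'));cv2.imwrite('pics/w1.png',C[0]);print(status.observe()['time'],status.observe()['joints'],status.observe()['wrist_force'])
E
```

```text
3.5 [-0.73175133  0.28396518  0.50182019  1.4884842  -0.13711876  1.40420243
 -0.22321743] [-0.09798028 -0.22078145  0.82156735]
```

View pics/w1.png

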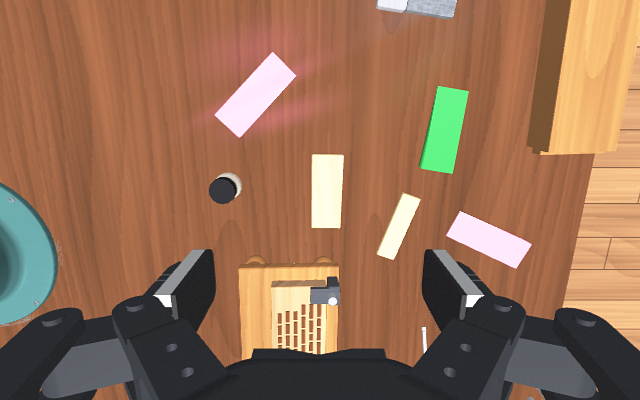

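The wrist view (up = +y, right = +x) shows the wedge at (327,190), thin end down at v≈228. The board's +y edge runs from (238,266) to (338,266), with the short foot at about (322,261). The jar is at (225,187) and the offcut at (398,226).

```bash
cat > wedge.py <<'E'
from h import *
def wedge_pose(C,guess,verbose=True):
    """corners of pale wedge contour nearest guess px -> pose from rays"""
    im=C[0]; hsv=cv2.cvtColor(im,cv2.COLOR_BGR2HSV)
    m=((hsv[...,0]>15)&(hsv[...,0]<35)&(hsv[...,1]>40)&(hsv[...,1]<150)&(hsv[...,2]>185)).astype(np.uint8)
    cs,_=cv2.findContours(m,cv2.RETR_EXTERNAL,cv2.CHAIN_APPROX_NONE)
    cs=[c for c in cs if cv2.contourArea(c)>300]
    c=max(cs,key=lambda c:cv2.pointPolygonTest(c,guess,True))
    b=cv2.boxPoints(cv2.minAreaRect(c)); q=cv2.approxPolyDP(c,4,True)[:,0]
    return c,b,q
E
python3 - <<'E'
from wedge import *
import pickle
C=pickle.load(open('w1.pkl','rb'))
c,b,q=wedge_pose(C,(327,190)); print(cv2.contourArea(c),q.tolist())
for p in q:
    z=.022 if p[1]<190 else .002
    print(p,ray(C,*map(float,p),z).round(4))
W=cloud(C); print('mid z',W[190,327],W[165,327],W[220,327])
c2,b2,q2=wedge_pose(C,(398,226)); print('offcut',[ray(C,*map(float,p),.01)[:2].round(3) for p in b2])
print('jar',ray(C,222,190,.045))
# board edges along wrist image
hsv=cv2.cvtColor(C[0],cv2.COLOR_BGR2HSV)
for z,(u,v) in [(.0577,(338,266)),(.0686,(238,266))]: print('w',ray(C,u,v,z).round(4))
for u in (250,290,330): print([ (v,W[v,u].round(3).tolist()) for v in range(252,272,4)])
for v in (272,300): print([ (u,W[v,u,2].round(3)) for u in list(range(232,246,2))+list(range(328,346,2))])
S=pickle.load(open('scene0.pkl','rb'))
for n,z,(u,v) in [('-x-y',.0783,(68,210)),('+x-y',.0674,(185,300)),('+x+y',.0577,(420,188)),('-x+y',.0686,(300,105))]: print('scene',n,ray(S,215+u/4,165+v/4,z).round(4))
cv2.imwrite('pics/w1c.png',cv2.resize(C[0][150:350,200:400],None,fx=3,fy=3,interpolation=2))
E
```

```text
4568.0 [[337, 268], [265, 269], [264, 347], [281, 344], [300, 350], [305, 344], [305, 351], [316, 353], [320, 341], [322, 353], [336, 350], [336, 306], [327, 304], [326, 319], [325, 304], [320, 317], [314, 304], [314, 317], [309, 319], [310, 286], [271, 288], [270, 282], [322, 278], [326, 283], [327, 275], [338, 278]]
[337 268] [ 0.6023 -0.0305  0.002 ]
[265 269] [ 0.4819 -0.0324  0.002 ]
[264 347] [ 0.4741 -0.1857  0.002 ]
[281 344] [ 0.5047 -0.1794  0.002 ]
[300 350] [ 0.5384 -0.192   0.002 ]
[305 344] [ 0.5475 -0.1794  0.002 ]
[305 351] [ 0.5474 -0.1941  0.002 ]
[316 353] [ 0.5671 -0.1984  0.002 ]
[320 341] [ 0.5742 -0.1731  0.002 ]
[322 353] [ 0.5779 -0.1984  0.002 ]
[336 350] [ 0.603 -0.192  0.002]
[336 306] [ 0.6017 -0.1025  0.002 ]
[327 304] [ 0.5861 -0.0986  0.002 ]
[326 319] [ 0.5846 -0.1282  0.002 ]
[325 304] [ 0.5827 -0.0986  0.002 ]
[320 317] [ 0.5741 -0.1243  0.002 ]
[314 304] [ 0.5637 -0.0986  0.002 ]
[314 317] [ 0.5637 -0.1243  0.002 ]
[309 319] [ 0.5549 -0.1283  0.002 ]
[310 286] [ 0.557 -0.064  0.002]
[271 288] [ 0.4907 -0.0679  0.002 ]
[270 282] [ 0.4894 -0.0566  0.
[... 1175 characters left out ...]
float64(nan)), (336, np.float64(0.058)), (338, np.float64(0.058)), (340, np.float64(-0.003)), (342, np.float64(-0.0)), (344, np.float64(0.002))]
[(232, np.float64(-0.0)), (234, np.float64(-0.0)), (236, np.float64(0.0)), (238, np.float64(-0.001)), (240, np.float64(0.068)), (242, np.float64(0.07)), (244, np.float64(0.071)), (328, np.float64(0.106)), (330, np.float64(0.108)), (332, np.float64(0.107)), (334, np.float64(0.107)), (336, np.float64(0.107)), (338, np.float64(0.094)), (340, np.float64(-0.0)), (342, np.float64(0.0)), (344, np.float64(-0.001))]
scene -x-y [ 0.4611 -0.2306  0.0783]
scene +x-y [ 0.5988 -0.2294  0.0674]
scene +x+y [ 0.6022 -0.0016  0.0577]
scene -x+y [0.4539 0.0044 0.0686]
```

View pics/w1c.png

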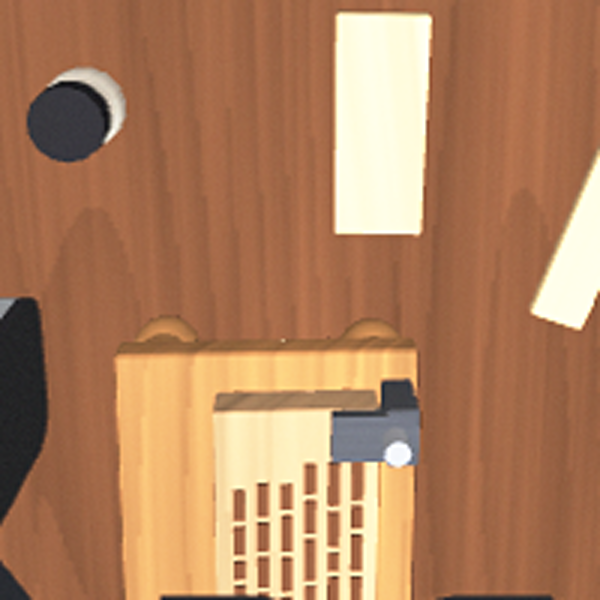

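The wedge is almost straight in line: its blunt-end corners are at crop (335,12) and (431,14), its thin-end corners at (334,233) and (421,235). The short ball foot shows at crop (373,330). I'll compute the wedge pose and go in behind the blunt end.

```bash
python3 - <<'E'
from h import *
import pickle
C=pickle.load(open('w1.pkl','rb'))
k=[ray(C,200+u/3,150+v/3,z) for u,v,z in [(335,12,.022),(431,14,.022),(421,235,.002),(334,233,.002)]]
print(np.round(k,4)); B=(k[0]+k[1])/2;T=(k[2]+k[3])/2
print('width',np.linalg.norm(k[0]-k[1]),np.linalg.norm(k[2]-k[3]),'len',np.linalg.norm(B-T),B,T)
print('foot ball front',ray(C,324.3,256.7,.018),'pink',ray(C,296,75,.022))
R=np.array([[0,1,0],[1,0,0],[0,0,-1.]])
x=B[0]; y=B[1]+.011
env.command_gripper(0.2)
env.move_pose([x,y+.03,0.12],R)
env.move_l([x,y+.03,0.006],feed=.1)
env.pause(.3); s=status.observe(); print(s['time'],s['eef_pos'],s['width'],s['wrist_force'])
f0=s['wrist_force']
for d in np.arange(0.02,-0.021,-.005):
    env.move_l([x,y+d,0.006],feed=.04); s=status.observe(); print(d.round(3),s['eef_pos'].round(4),(s['wrist_force']-f0).round(2))
C=cam('wrist');pickle.dump(C,open('w2.pkl','wb'));cv2.imwrite('pics/w2.png',C[0][0:400])
E
```

```text
[[0.561  0.1635 0.022 ]
 [0.6081 0.1625 0.022 ]
 [0.6066 0.04   0.002 ]
 [0.5597 0.0411 0.002 ]]
width 0.04702658481545683 0.04693076363000768 len 0.12407763959288556 [0.58454979 0.16300153 0.022     ] [0.58314604 0.04055444 0.002     ]
foot ball front [ 0.58062314 -0.00245948  0.018     ] pink [0.53975683 0.27319566 0.022     ]
6.7083 [0.58467921 0.204076   0.00625513] 0.20262324726679115 [ 0.13004809  0.75554235 -0.00857328]
0.02 [0.5846 0.1936 0.006 ] [ 0.44 -0.54 -0.24]
0.015 [0.5846 0.1887 0.006 ] [-0.23 -0.88  0.16]
0.01 [0.5846 0.1836 0.006 ] [-0.13 -0.78 -0.44]
0.005 [0.5846 0.1786 0.006 ] [ 0.28 -0.85  0.15]
-0.0 [0.5846 0.1736 0.006 ] [ 0.22 -0.67  0.26]
-0.005 [0.5846 0.1686 0.006 ] [-0.32 -1.29  0.17]
-0.01 [0.5846 0.1636 0.006 ] [ 0.41 -0.65  1.13]
-0.015 [0.5846 0.1587 0.006 ] [-0.72 -0.15  0.29]
-0.02 [0.5846 0.1537 0.006 ] [-0.94  0.16 -0.35]
```

View pics/w2.png

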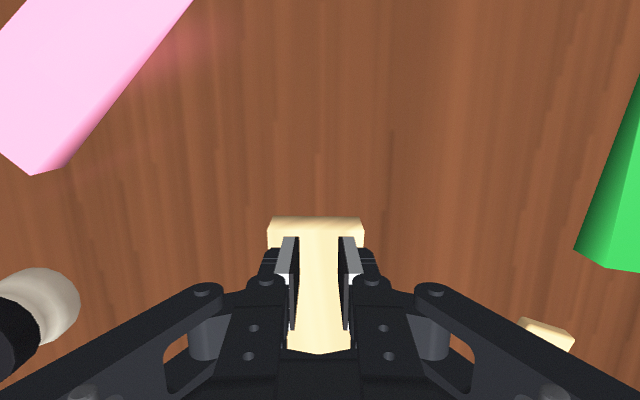

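The picture shows the wedge between and behind the fingers, with its blunt edge at v≈218 to 245. I need to check whether the fingers are behind it or on top of it.

```bash
python3 - <<'E'
from h import *
import pickle
C=pickle.load(open('w2.pkl','rb'));W=cloud(C)
p=np.array([.5846,.1537,.006])
for dx in (-.022,-.009,.009,.022):
  for dy in (-.011,.011): print(dx,dy,np.round(project(C,p+[dx,dy,0])))
print('v=218 on z0',ray(C,316,218,0),'v=245 on .022',ray(C,316,246,.022))
for u in (272,316,360,288,352): print(u,[(v,W[v,u].round(3).tolist()) for v in (222,232,240,248,260,300)])
E
```

```text
-0.022 -0.011 [276. 253.]
-0.022 0.011 [274. 213.]
-0.009 -0.011 [300. 253.]
-0.009 0.011 [300. 213.]
0.009 -0.011 [334. 253.]
0.009 0.011 [335. 213.]
0.022 -0.011 [359. 253.]
0.022 0.011 [360. 213.]
v=218 on z0 [0.5839701  0.16019131 0.        ] v=245 on .022 [0.58407051 0.15357529 0.022     ]
272 [(222, [0.562, 0.162, 0.011]), (232, [0.563, 0.161, 0.021]), (240, [0.563, 0.156, 0.021]), (248, [0.566, 0.16, 0.04]), (260, [0.567, 0.16, 0.051]), (300, [0.572, 0.165, 0.088])]
316 [(222, [0.584, 0.162, 0.011]), (232, [0.584, 0.161, 0.022]), (240, [0.584, 0.156, 0.021]), (248, [0.584, 0.152, 0.02]), (260, [0.584, 0.145, 0.02]), (300, [0.584, 0.12, 0.015])]
360 [(222, [0.607, 0.161, 0.008]), (232, [0.605, 0.161, 0.022]), (240, [0.605, 0.156, 0.021]), (248, [0.603, 0.161, 0.041]), (260, [0.6, 0.165, 0.06]), (300, [0.597, 0.166, 0.089])]
288 [(222, [0.57, 0.162, 0.011]), (232, [0.571, 0.161, 0.022]), (240, [0.573, 0.165, 0.042]), (248, [0.573, 0.164, 0.049]), (260, [0.574, 0.164, 0.06]), (300, [0.575, 0.157, 0.074])]
352 [(222, [0.602, 0.161, 0.009]), (232, [0.601, 0.161, 0.022]), (240, [0.599, 0.165, 0.042]), (248, [0.598, 0.164, 0.049]), (260, [0.597, 0.164, 0.06]), (300, [0.595, 0.162, 0.083])]
```

The wedge hasn't moved (blunt end at 0.161), and the fingertips measure z ≈ 0.04 although the TCP reads 0.006. I'll measure where the tips really are in the tool frame.

```bash
python3 - <<'E'
from h import *
import pickle
def tips(C,p):
    W=cloud(C)-p; r=np.linalg.norm(W[...,:2],axis=-1)
    m=(r<.07)&(C[0].max(-1)<120)&(W[...,2]>-.02)&(W[...,2]<.12)
    z=W[m][:,2]; return m.sum(),np.nanpercentile(z,[0,1,5,20]).round(4), W[m][np.argsort(z)[:200:20]].round(3).tolist()
print('w1',tips(pickle.load(open('w1.pkl','rb')),[.57,.17,.36])[:2])
p=status.observe()['eef_pos']
print('w2',tips(pickle.load(open('w2.pkl','rb')),p))
C=cam('side');S=cam('scene')
for n,c in (('side',C),('scene',S)): print(n,project(c,p),tips(c,p)[:2])
u,v=map(int,project(C,p)); a=C[0][v-90:v+30,u-70:u+70]
u,v=map(int,project(S,p)); b=S[0][v-90:v+30,u-70:u+70]
cv2.imwrite('pics/tips.png',cv2.resize(np.hstack([a,b]),None,fx=2.8,fy=2.8,interpolation=2))
E
```

```text
w1 (np.int64(45740), array([0.0391, 0.0457, 0.0595, 0.0906]))
w2 (np.int64(48744), array([-0.0079,  0.0386,  0.0653,  0.0829]), [[0.035, -0.002, -0.008], [-0.035, -0.028, -0.007], [-0.037, -0.029, -0.007], [0.037, 0.045, -0.007], [0.035, 0.009, -0.006], [0.036, 0.002, -0.006], [0.036, 0.01, -0.006], [0.035, -0.01, -0.006], [0.036, 0.003, -0.006], [0.057, -0.032, -0.005]])
side (np.float64(284.054667139381), np.float64(212.32840491044007)) (np.int64(394), array([-0.0073,  0.0304,  0.041 ,  0.0667]))
scene (np.float64(348.76309042494245), np.float64(205.11837105773344)) (np.int64(379), array([-0.0068, -0.0034,  0.0397,  0.0684]))
```

View pics/tips.png

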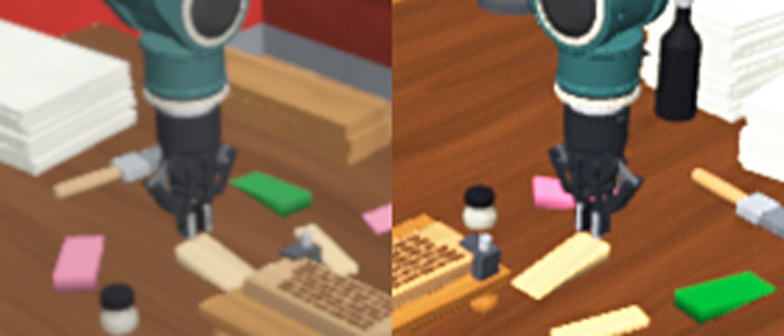

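Both outside views show the fingertips above the wedge: the real tip ends are about 25 to 30 mm behind the reported TCP. I'll back off and do a guarded descent to find the table by force.

```bash
python3 - <<'E'
from h import *
x,y=.5845,.1985
env.move_l([x,y,.006],feed=.1); env.pause(.2)
f0=np.mean([ (env.pause(.05),status.observe()['wrist_force'])[1] for _ in range(5)],0)
for z in np.arange(.003,-.036,-.003):
    try: env.move_l([x,y,z],feed=.03)
    except env.PlanningError as e: print('plan',e); break
    env.pause(.05); s=status.observe(); f=s['wrist_force']-f0; print(z.round(3),s['eef_pos'][2].round(4),f.round(2))
    if f[2]>3: break
print(s['time'],s['width'])
E
```

```text
0.003 0.0029 [-0.25 -0.24 -0.5 ]
0.0 -0.0001 [-0.28  0.19  0.16]
-0.003 -0.0031 [-0.84  0.75  0.88]
-0.006 -0.0061 [0.38 1.08 0.37]
-0.009 -0.0091 [ 0.24  0.12 -0.1 ]
-0.012 -0.0121 [-0.69 -0.69  0.04]
-0.015 -0.0151 [-0.19 -0.17  0.6 ]
-0.018 -0.0181 [-0.39 -0.15  0.92]
-0.021 -0.0211 [ 0.37 -0.03  0.09]
-0.024 -0.0241 [-0.68  0.33 -0.2 ]
-0.027 -0.0268 [0.62 0.43 4.25]
13.8 0.20203984149089196
```

The table is met at TCP z = −0.026, so with the gripper at 0.2 the true tips are 26 mm short of the reported TCP. I'll push with TCP z = −0.020 (tips 6 mm up), tracking force and the stand's tilt from plane fits in the scene camera's depth.

```bash
cat > tilt.py <<'E'
from h import *
def tilt(C):
    """gradient of block-top plane (dz/dx,dz/dy) from depth, robust fit"""
    W=cloud(C).reshape(-1,3); im=C[0].reshape(-1,3)
    m=(W[:,0]>.50)&(W[:,0]<.575)&(W[:,1]>-.195)&(W[:,1]<-.05)&(W[:,2]>.075)&(W[:,2]<.11)
    P=W[m]; k=np.ones(len(P),bool)
    for _ in range(8):
        A=np.c_[P[:,0]-.5235,P[:,1]+.117,np.ones(len(P))]; g=np.linalg.lstsq(A[k],P[k,2],rcond=None)[0]
        r=P[:,2]-A@g; k=abs(r)<max(2*np.std(r[k]),.0015)
    return g.round(4),k.sum()
E
python3 - <<'E'
from tilt import *
import pickle
print('t0',tilt(pickle.load(open('scene0.pkl','rb'))),tilt(pickle.load(open('side0.pkl','rb'))))
x=.5845; y=.1985
env.move_l([x,y,-.020],feed=.1); env.pause(.2)
f0=np.mean([ (env.pause(.05),status.observe()['wrist_force'])[1] for _ in range(5)],0)
print('now',tilt(cam('scene')),tilt(cam('side')))
for y in list(np.arange(.185,.124,-.01))+list(np.arange(.12,.0999,-.005)):
    env.move_l([x,y,-.020],feed=.05); s=status.observe(); f=s['wrist_force']-f0; print(round(y,4),s['eef_pos'].round(4),f.round(2))
    if np.linalg.norm(f)>20: break
print('tilt',tilt(cam('scene')),tilt(cam('side')),s['time'])
C=cam('wrist');W=cloud(C);cv2.imwrite('pics/w3.png',C[0]);pickle.dump(C,open('w3.pkl','wb'))
E
```

```text
t0 (array([-0.0747, -0.0345,  0.0935]), np.int64(572)) (array([-0.0664, -0.0353,  0.0931]), np.int64(575))
now (array([-0.0753, -0.0351,  0.0937]), np.int64(636)) (array([-0.0692, -0.0342,  0.093 ]), np.int64(603))
0.185 [ 0.5846  0.1845 -0.0199] [ 0.01 -0.08  1.24]
0.175 [ 0.5845  0.1746 -0.02  ] [0.34 0.32 0.57]
0.165 [ 0.5846  0.1646 -0.0199] [-0.07  0.34  0.72]
0.155 [ 0.5846  0.1545 -0.02  ] [0.12 0.24 0.07]
0.145 [ 0.5846  0.1445 -0.02  ] [-0.07  0.08  0.65]
0.135 [ 0.5846  0.1345 -0.02  ] [-0.24  0.63 -0.06]
0.125 [ 0.5845  0.1245 -0.02  ] [ 1.46  0.04 -0.22]
0.12 [ 0.5845  0.1196 -0.02  ] [-0.28  0.87  0.03]
0.115 [ 0.5845  0.1146 -0.02  ] [ 0.09 -0.36 -0.29]
0.11 [ 0.5845  0.1095 -0.02  ] [ 0.48 -0.26 -0.84]
0.105 [ 0.5845  0.1044 -0.02  ] [-0.05  0.96  0.37]
0.1 [ 0.5845  0.0994 -0.02  ] [ 0.54 -0.43 -0.51]
tilt (array([-0.0402, -0.0173,  0.0936]), np.int64(610)) (array([-0.0442, -0.0191,  0.093 ]), np.int64(599)) 18.3667
```

View pics/w3.png

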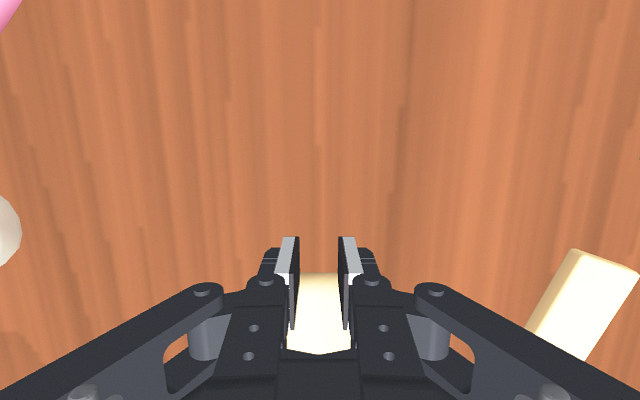

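The fingers are now behind the wedge, whose blunt edge is at (320,275), and the tilt has dropped from 0.08 to about 0.045. I'll continue to the predicted level point at y ≈ 0.074.

```bash
python3 - <<'E'
from tilt import *
x=.5845
for y in (.09,.083,.079,.076,.073):
    env.move_l([x,y,-.020],feed=.03); env.pause(.15); s=status.observe()
    a=[tilt(cam('scene'))[0] for _ in range(3)];b=[tilt(cam('side'))[0] for _ in range(3)]
    print(y,s['eef_pos'].round(4),s['wrist_force'].round(2),np.mean(a,0).round(4),np.mean(b,0).round(4))
print(status.observe()['time'])
E
```

```text
0.09 [ 0.5845  0.09   -0.02  ] [-0.04 -0.45  0.14] [-0.0317 -0.0091  0.0936] [-0.0219 -0.0087  0.0929]
0.083 [ 0.5845  0.083  -0.02  ] [ 0.6   0.07 -0.78] [-0.0205 -0.0007  0.0936] [-0.0114  0.0007  0.0929]
0.079 [ 0.5845  0.0789 -0.02  ] [ 0.52 -0.2  -1.74] [-0.0186  0.0005  0.0937] [-0.0071  0.002   0.0929]
0.076 [ 0.5845  0.0759 -0.02  ] [-0.09  0.08  0.62] [-0.0093  0.0022  0.0936] [-0.0055  0.0042  0.0929]
0.073 [ 0.5846  0.073  -0.02  ] [ 1.27  1.69 -0.59] [-0.0121  0.0034  0.0937] [-0.0006  0.0031  0.093 ]
22.4167
```

```bash
python3 - <<'E'
from tilt import *
x=.5845
for y in (.071,.069,.067):
    env.move_l([x,y,-.020],feed=.02); F=[]
    for _ in range(4): env.pause(.03); F.append(status.observe()['wrist_force'])
    a=[tilt(cam('scene'))[0] for _ in range(5)];b=[tilt(cam('side'))[0] for _ in range(5)]
    A=np.mean(a,0)-[-.002,.007,0];B=np.mean(b,0)-[.005,.007,0]
    print(y,status.observe()['eef_pos'].round(4),np.mean(F,0).round(2),A.round(4),B.round(4))
    if np.mean(F,0)[1]>3: print('load'); break
print(status.observe()['time'])
E
```

```text
0.071 [ 0.5845  0.071  -0.02  ] [ 1.1   2.84 -0.81] [-0.0089 -0.0042  0.0937] [-0.0111 -0.0021  0.093 ]
0.069 [ 0.5845  0.0689 -0.02  ] [ 0.8   2.33 -0.36] [-0.0104 -0.0069  0.0937] [-0.0116 -0.0058  0.0931]
0.067 [ 0.5845  0.067  -0.02  ] [ 0.73  2.64 -0.47] [-0.0133 -0.0065  0.0938] [-0.0073 -0.0061  0.0931]
25.0667
```

The push force stepped up at y ≈ 0.072 and the tilt stopped changing, so the stand is either level or starting to slide. I'll check its position.

```bash
python3 - <<'E'
from tilt import *
import pickle
S=cam('scene'); Z=pickle.load(open('scene0.pkl','rb')); D=cam('side'); pickle.dump(S,open('scene1.pkl','wb'));pickle.dump(D,open('side1.pkl','wb'))
f=lambda c:cv2.resize(c[0][180:262,225:345],None,fx=5,fy=5,interpolation=2)[:300]
k=lambda c,o:cv2.resize(c[0][o:o+74,222:342],None,fx=5,fy=5,interpolation=2)
cv2.imwrite('pics/cmp.png',np.vstack([cv2.resize(x,(480,296)) for x in (k(Z,182),k(S,182))]))
E
```

```text
(no output)
```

View pics/cmp.png

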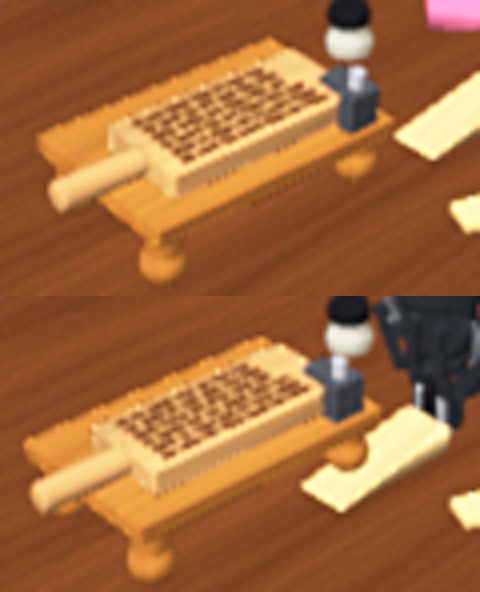

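The stand slid about 7 mm toward −y (limit 30). The foot sits at about wedge x ≈ +24 and the ball is clearly on the wedge at (345,453), so the stand is level and I'll stop pushing. I'll back off, check the tilt, then press the opposite corner with shut fingers.

```bash
python3 - <<'E'
from tilt import *
x=.5845
env.move_l([x,.11,-.020],feed=.1); env.pause(.3)
def tl(n=5):
    return [np.mean([tilt(cam(c))[0] for _ in range(n)],0).round(4).tolist() for c in ('scene','side')]
print('released',tl())
env.move_l([x,.12,.2],feed=.2); env.command_gripper(0.0)
S=cam('scene')
c=[ray(S,228.25,219,.068),ray(S,257.75,240,.068),ray(S,288.25,193,.068)]; print('-x-y,+x-y,-x+y',np.round(c,4).tolist())
env.move_l([.463,-.219,.2],feed=.25); env.pause(.1)
print(status.observe()['time'],status.observe()['eef_pos'])
C=cam('wrist');cv2.imwrite('pics/w4.png',C[0]);W=cloud(C)
import pickle;pickle.dump(C,open('w4.pkl','wb'))
E
```

```text
released [[-0.0142, 0.001, 0.0937], [-0.0059, 0.0001, 0.0932]]
-x-y,+x-y,-x+y [[0.4463, -0.2353, 0.068], [0.5926, -0.2368, 0.068], [0.4576, -0.0066, 0.068]]
29.85 [ 0.46330086 -0.21814886  0.19993064]
```

View pics/w4.png

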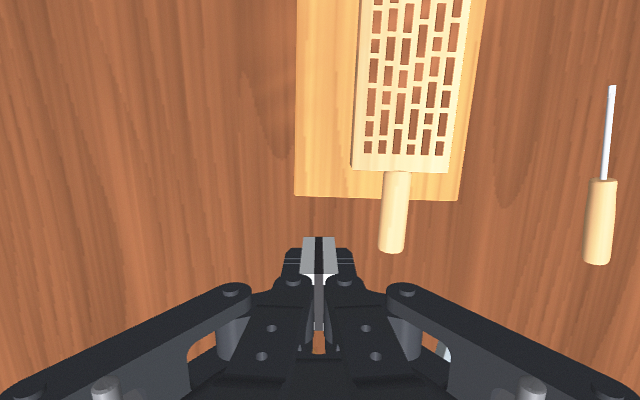

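The wrist view shows the board's −x−y corner at (295,195) and the +x−y corner at (457,200), with the fingertips shut at (318,240). I'll ray-cast these to place the press, then do a guarded press.

```bash
python3 - <<'E'
from tilt import *
import pickle
C=pickle.load(open('w4.pkl','rb'))
a=ray(C,295,195,.068);b=ray(C,457,200,.068);print(a,b,np.linalg.norm(a-b))
ex=(b-a)/np.linalg.norm(b-a);ey=np.array([-ex[1],ex[0],0])
pc=a+.0175*ex+.0175*ey; print('press',pc)
W=cloud(C); print('z left/right edge bits',np.nanmean(W[180:190,305:340,2]),np.nanmean(W[100:110,305:340,2]),np.nanmean(W[185:195,440:452,2]))
assert abs(np.linalg.norm(a-b)-.15)<.006
env.move_l([pc[0],pc[1],.075],feed=.15); env.pause(.3)
def F(n=5):
    return np.mean([(env.pause(.03),status.observe()['wrist_force'])[1] for _ in range(n)],0)
f0=F(8); z=.075; near=False
while z>.030:
    z-=.003 if z>.055 else .001
    env.move_l([pc[0],pc[1],z],feed=.05); f=F(3)-f0
    if f[2]>1.2: print(round(z,4),f.round(2))
    if f[2]>3.5: break
f=F(10)-f0; print('hold',f.round(2),status.observe()['eef_pos'],[tilt(cam(c))[0].tolist() for c in('scene','side','side')])
print('t',status.observe()['time'])
E
```

```text
[ 0.44309959 -0.2325837   0.068     ] [ 0.58951381 -0.23709909  0.068     ] 0.14648382999453335
press [ 0.46113071 -0.21563145  0.068     ]
z left/right edge bits 0.06734754973321837 0.0674293563136459 0.06764510628455794
0.04 [-3.59  1.68 13.43]
hold [-3.82  1.78 13.25] [ 0.46125231 -0.21572473  0.04045889] [[-0.0125, 0.0048, 0.0939], [0.0109, 0.001, 0.093], [-0.0175, 0.0082, 0.0928]]
t 39.2833
```

The press is firm (13 N) and the board heights read 67.3 to 67.6 mm across the corner. I'll release, retreat, and check before handing in.

```bash
python3 - <<'E'
from tilt import *
p=status.observe()['eef_pos']
env.move_l([p[0],p[1],.06],feed=.03); env.move_l([p[0],p[1],.2],feed=.15)
env.pause(.3)
W=cloud(cam('wrist')); print(np.nanmean(W[180:190,305:340,2]),np.nanmean(W[100:110,305:340,2]),np.nanmean(W[185:195,440:452,2]))
env.move_l([.57,.17,.36],feed=.25); env.pause(.2)
C=cam('wrist');W=cloud(C)
print([np.mean([tilt(cam(c))[0] for _ in range(5)],0).round(4).tolist() for c in ('scene','side')], tilt(C))
# board +y strip plane and -x strip
m=(W[...,2]>.055)&(W[...,2]<.078)&(W[...,0]>.455)&(W[...,0]<.485)&(W[...,1]<-.015)&(W[...,1]>-.2)
n=(W[...,2]>.05)&(W[...,2]<.078)&(W[...,0]>.46)&(W[...,0]<.585)&(W[...,1]<-.012)&(W[...,1]>-.022)
P=np.r_[W[m],W[n]];A=np.c_[P[:,:2]-P[:,:2].mean(0),np.ones(len(P))];print('board',np.linalg.lstsq(A,P[:,2],rcond=None)[0].round(4),m.sum(),n.sum())
# wedge: cross-section through pale pixels near table north of the board
hsv=cv2.cvtColor(C[0],cv2.COLOR_BGR2HSV)
w=(W[...,2]>.004)&(W[...,2]<.03)&(W[...,1]>.005)&(W[...,1]<.09)&(W[...,0]>.54)&(W[...,0]<.63)&(hsv[...,2]>185)
Q=W[w]; print('wedge',len(Q),np.percentile(Q,[1,50,99],axis=0).round(4).tolist())
for y0 in (.012,.03,.05): k=abs(Q[:,1]-y0)<.004; print(y0,np.percentile(Q[k,0],[2,98]).round(4),Q[k,2].mean().round(4))
n=(W[...,2]>.035)&(W[...,2]<.075)&(W[...,0]>.43)&(W[...,0]<.62)&(W[...,1]>-.02)&(W[...,1]<.01); Q=W[n]; print('board +y edge',np.percentile(Q,[1,99],axis=0).round(4).tolist())
print(status.observe()['time'])
E
```

```text
0.06746087043066226 0.06748446759799273 0.06765038125698399
[[-0.0102, 0.0004, 0.0937], [-0.0061, 0.0019, 0.0931]] (array([-0.2465,  0.0252,  0.1011]), np.int64(165))
board [-0.0003  0.0021  0.0675] 193 192
wedge 609 [[0.5626, 0.0127, 0.0046], [0.5892, 0.0446, 0.0189], [0.6084, 0.0563, 0.0225]]
0.012 [0.5982 0.6074] 0.0145
0.03 [0.5648 0.6083] 0.0176
0.05 [0.5626 0.6078] 0.0207
board +y edge [[0.4504, -0.0197, 0.0374], [0.5142, -0.0041, 0.0692]]
44.1583
```

The board measures level (gradient 0.002), and the foot is within about 6 mm of the wedge's centre line at wedge x ≈ +23 mm. The robot is clear of everything, so I'm handing in.

```bash
python3 - <<'E'
from cell import env
print(env.job_done())
E
```

```text
the job is handed in; nothing more can be done
None
```

I pushed the wedge under the short foot until the stand measured level (about 0.002 rad), pressed the opposite corner with about 13 N, let go and handed the job in; the stand slid about 7 mm during the push (limit 30 mm), and no verdict was returned.

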